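# Hang the slide rack on the swinging drying hook

### The job

The hook of the drying stand is swinging. Take the slide rack by its upright thumb blade, let its carrying bar rest lightly against the straight shank of the hook, above the hook's mouth, until the hook has come to rest, then press the bar down past the sprung keeper and set it down in the bowl so that the hook takes weight before you let go. Be gentle: never load the hook with more than about 8 newtons. Leave the rack hanging quietly by its bar with the keeper closed behind it, and leave everything else on the bench where it is.

Things in the scene. Friction and masses are not known exactly. Their poses are not given: they have to be found in the camera images.
- rack: Loose steel microscope-slide rack, 110 to 175 g, upright on the bench left or right of the stand, blade roughly towards the robot. Origin: centre of its underside. Tray 56 (x) x 84 (y) x 36 mm high; an 8 mm rod bail rises at y +-41 mm to a carrying bar along y, 135 mm up; open between bar and tray. Hangs within 0.15 rad of level. Thumb blade on its -x side.
- rack_bar (a point): Middle of the rack's carrying bar (on its centre line): 0, 0, +135 mm in the rack's frame. Bar 8 mm in diameter, 82 mm long along the rack's y.
- rack_grip (a point): Place to grasp the upright thumb blade from above: -85, 0, +85 mm in the rack's frame. Blade 8 mm thick (rack's y), x -105 to -65 mm, z 6 to 105 mm; a low brace, below 20 mm, joins it to the tray.
- stand: Drying stand, fixed. Origin on the bench straight below the hook's pivot; +x points away from the robot (within 0.3 rad). Base x -60 to +120, y -70 to +100 mm, 12 mm thick. Post at x +90, y +80; its arm, 20 mm above the pivot, comes to it from the +x side. The arm is clamped at a different height each time, not reported: pivot at 345 to 365 mm, so find the bowl by feel.
- hook (a joint): Swing angle of the hook (rad) in the stand's xz plane: 0 plumb, positive away from the robot (stand's +x). Starts swinging 0.25 to 0.45 rad each way, 0.7 s a cycle: it does not stop by itself in time. 8 mm rod, 100 g. Plumb, from the pivot: shank at x +16 mm from z -34 to -115; bowl of 16 mm centre-line radius about x 0, z -115; point at x -16, its top at z -92. A seated bar's centre: x 0, z -123.
- keeper (a joint): Keeper angle (rad): 0 closed, up to 1.25 pushed down. Sprung 5 mm finger, 24 mm long, hinged at the hook's point, level across the mouth; 1.5 mm free between its end and the shank. A bar pressed down beside the shank opens it with about 2 to 5 N, more than the rack's weight, passes after about 16 to 22 mm, and it springs shut above it. It lets nothing back up.
- slidebox: Bystander: closed plastic slide box, 94 by 84 mm, 60 mm high, on the other side of the stand from the rack.
- reagent: Bystander: amber bottle, 64 mm across, 140 mm high.
- beaker: Bystander: glass beaker, 70 mm across, 90 mm high.
- dish: Bystander: flat culture dish, 88 mm across, 16 mm high, in front of the stand.
- flask: Bystander: clear culture flask lying flat, 145 by 70 mm, 35 mm high.
- tipbox: Bystander: pipette-tip box, 120 by 85 mm, 70 mm high.
- marker: Bystander: black marker pen, 12 mm thick, 120 mm long, lying at the back.
Things that resemble listed ones, but are neither listed nor needed, are in the scene too. Leave any pink look-alike of the rack alone.

How it is judged:
By the outcome, as a careful person would: the job done as asked, in the order asked, and still so for the second after the job is handed in, with the robot touching nothing.
It also fails if it takes over 72 s, if anything falls off the work surface, if the arm or the gripper's body presses on something with over 40 N, if the wrist force passes 120 N, or if a joint passes its speed limit or range.

### The arm

A 6-joint arm with a two-finger parallel gripper is mounted at the origin on the work surface. World frame = base frame: x ahead of the robot, y to its left, z up, the work surface at z = 0. Lengths are in mm, angles in rad, forces in N, time in s.
With the tool pointing down it reaches from about 350 to 875 mm from the base axis. Payload 4.2 kg.
Tool frame: the origin (TCP) lies between the finger pads; the fingertips stand 11 mm ahead of it and the grasp point (between the pads) lies 8 mm behind it; z points along the fingers, y is the direction in which the jaws open and shut (so a half turn about z gives the same grasp; the last joint's range is limited). The gripper opens to 85 mm and grips with 20 to 120 N. Pads are 22 mm wide; open, the fingers measure 114 mm over their backs; the gripper's body (76 mm by 85 mm) begins 54 mm behind the grasp point. The pads swing forward as they close: fully open they stand 13 mm farther back than shut.
Start: joints at [1.42, 0.385, 0.008, 0, -1.194, -0.259], TCP at [248.983, 573.242, 242.312] pointing down, gripper open.
Joint ranges: [-3.14, 3.14], [-1.21, 2.06], [-1.07, 1.41], [-3.16, 2.05], [-2.99, -0.16], [-3.1, 3.1]. Speed limits (rad/s): [2.79, 2.79, 3.14, 3.14, 3.14, 3.14].

### API

Orientations are given as a unit quaternion [x, y, z, w].
In Python, from bench import * gives the robot as it stands.
- The arm moves only by the tool servo_tool, never from a script. Its argument "rows" is a list of rows, each a list of 7 numbers: the opening, from 0 (shut) to 1 (fully open), then the shift along the tool's x, y, z in cm, then the turn, a rotation vector about the tool's x, y, z in degrees. A call has 1 to 12 rows; each row shifts and turns the commanded pose from where the row before left it, along the tool's axes as they then stand; what a row does not reach is not made up. A row lasts 1/10 s, in which the tool goes at most 50 mm and 8.59 degrees, less where a joint would pass 70% of its speed; a pose out of reach is approached as far as the arm can. A call is refused whole if a number of a shift passes 5 or a number of a turn 8.59, either way. A call with a gripper value outside its range is refused whole. The fingers move at their own pace and stop on an object; the grip force is fixed at half the most. Time passes only in rows, so rows that do not move let the fingers close. It gives the time, the measured TCP pose, the force and the opening at its end, in the units of the state.
- read_state(): the state, without advancing time (a new reading comes with each control period).
- get_image(name): name is "side" or "top"; returns a dict with "image" (384x512x3 uint8, red, green, blue), "mtx" (3x3 intrinsics, pixels), "k1" (the pictures are not rectified: a ray, as slopes to the right and down, at radius r is drawn at 1 + k1 r^2 times it, then the intrinsics apply), "extrinsics" (4x4, takes a point from camera to world coordinates). Camera axes: x right, y up, looking along -z (the intrinsics and any distortion apply to the point x, -y, -z); pixel columns grow to the right and rows downward; lengths in mm; the calibration is good to about 2 mm. A picture is of the moment at which its call begins. There is no depth.
- job_done(): hands the job in, once; it reports no verdict.
The state is a dict: "clock": time; "joints": joint angles; "joint_vel": joint speeds; "joint_efforts": joint torques, N m; "position": TCP position; "ee_rot": TCP orientation; "contact_force": force on the tool from outside, world axes, zero at the start; "wrist_torque": the same for the moment, N m; "gripper_width": finger opening in mm.
Only numpy, scipy, OpenCV 4.12 (cv2) and the standard library are available. Lean on these libraries where they do the work, as an engineer would, in place of code of your own. Each camera call takes 0.05 s, during which the arm holds its last target. There are 200 camera calls.

## Working session

There is one attempt and no reset: what is moved stays moved. The work goes in short steps, Python scripts to look and compute and a tool call to move; the robot and the scene stay as the last step left them, time stands still between calls to the robot, and variables do not carry over. Pictures are saved under pics/ and viewed, about 8 in all and at most 12, crops included, and the job is handed in when it is done.

Besides the shell and the picture viewer there is one more tool, called after "Call:" by a JSON object that holds its "api" and its "payload", one argument or row to a line. servo_tool: Moves the arm, as the interface text tells. Its arguments: {"type":"object","properties":{"rows":{"type":"array","items":{"type":"array","items":{"type":"number"}}}},"required":["rows"]}

```bash
mkdir -p pics; ls
cat > h.py <<'E'
import numpy as np, cv2
from bench import *
def snap(name, path=None):
    d=get_image(name)
    if path: cv2.imwrite(path, d["image"][:,:,::-1])
    return d
def ray(d,u,v):
    K=np.array(d["mtx"]);E=np.array(d["extrinsics"]);k=d["k1"]
    x=(u-K[0,2])/K[0,0];y=(v-K[1,2])/K[1,1]
    rd=np.hypot(x,y);r=rd
    for _ in range(30): r=rd/(1+k*r*r)
    s=r/rd if rd>0 else 1
    return E[:3,3],E[:3,:3]@np.array([x*s,-y*s,-1])
def onz(d,u,v,z):
    o,r=ray(d,u,v);return o+r*(z-o[2])/r[2]
def proj(d,p):
    K=np.array(d["mtx"]);E=np.array(d["extrinsics"])
    c=E[:3,:3].T@(np.array(p)-E[:3,3]);x=c[0]/-c[2];y=-c[1]/-c[2]
    f=1+d["k1"]*(x*x+y*y)
    return K[0,0]*x*f+K[0,2],K[1,1]*y*f+K[1,2]
def tri(d1,p1,d2,p2):
    A=np.zeros((3,3));b=np.zeros(3)
    for d,p in((d1,p1),(d2,p2)):
        o,r=ray(d,*p);r=r/np.linalg.norm(r);M=np.eye(3)-np.outer(r,r);A+=M;b+=M@o
    return np.linalg.solve(A,b)
E
python3 - <<'E'
from h import *
import pickle
for n in("top","side"):
    d=snap(n); pickle.dump(d,open(n+".pkl","wb"))
    cv2.imwrite(f"pics/{n}0.png",cv2.resize(d["image"][:,:,::-1],(800,600),interpolation=cv2.INTER_CUBIC))
    print(n,np.round(d["mtx"],1).tolist(),d["k1"],np.round(d["extrinsics"],3).tolist())
print(read_state())
E
```

```text
pics
top [[486.8, 0.0, 260.6], [0.0, 486.8, 197.5], [0.0, 0.0, 1.0]] -0.07120948421436774 [[0.011, 0.995, -0.1, 402.317], [-1.0, 0.01, -0.019, -11.033], [-0.018, 0.1, 0.995, 1451.221], [0.0, 0.0, 0.0, 1.0]]
side [[413.1, 0.0, 248.0], [0.0, 413.1, 187.0], [0.0, 0.0, 1.0]] -0.09750099037492875 [[-0.909, 0.216, -0.356, 15.527], [-0.416, -0.472, 0.777, 1109.137], [0.0, 0.855, 0.519, 943.565], [0.0, 0.0, 0.0, 1.0]]
{'clock': 0.1, 'joints': array([ 1.41959484e+00,  3.85505248e-01,  6.75877364e-03, -4.03387417e-04,
       -1.19400733e+00, -2.58646696e-01]), 'joint_vel': array([ 1.30277272e-03, -2.92443545e-03,  3.79315409e-03,  3.59411450e-04,
       -3.02433067e-04, -2.05018275e-05]), 'joint_efforts': array([-5.52321635e-04, -3.93321097e+01,  1.88927668e+01,  4.19790924e+00,
       -2.59818698e-03,  2.27350810e-06]), 'position': array([248.8093458 , 572.79736018, 241.31874229]), 'ee_rot': array([ 9.79060807e-01, -2.03565575e-01, -1.34646816e-04,  9.87392547e-04]), 'contact_force': array([-0.32297028,  0.25627455, -0.00861741]), 'wrist_torque': array([ 0.01283684, -0.01066168,  0.02609598]), 'gripper_width': 85.31951562451002}
```

View pics/top0.png

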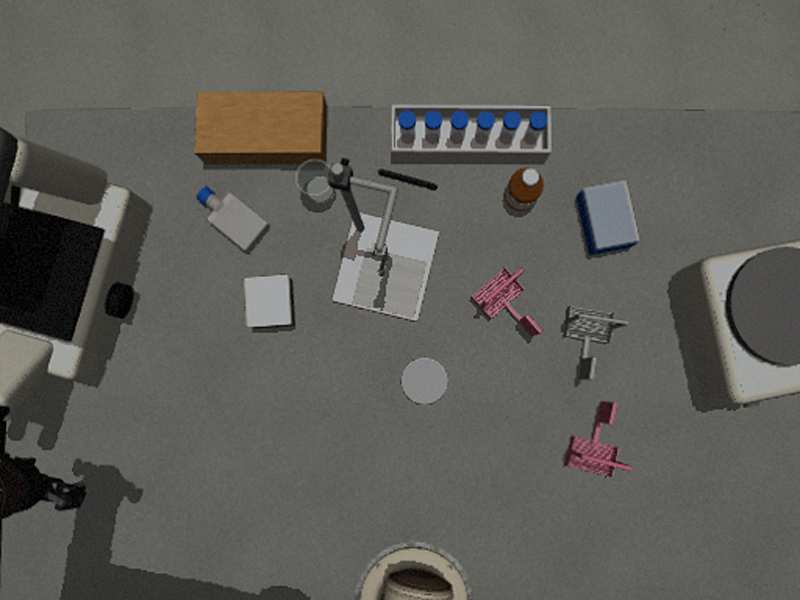

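View pics/side0.png

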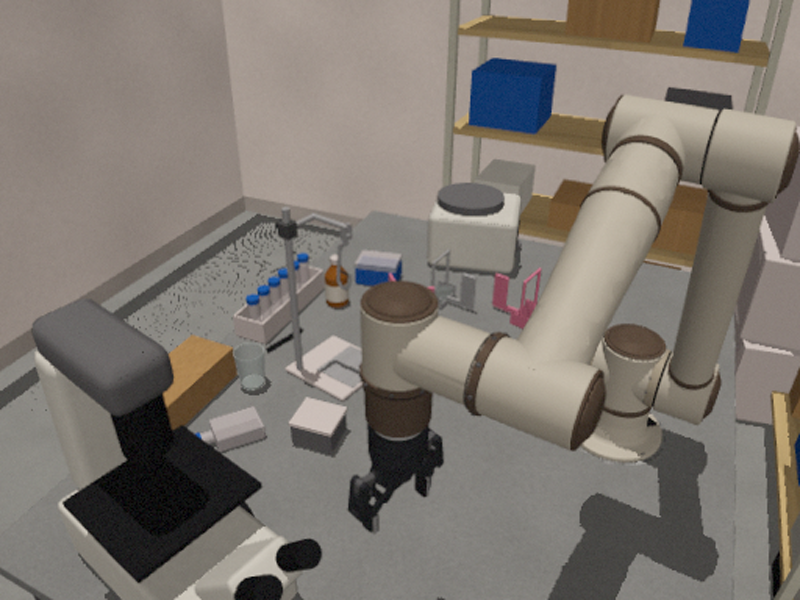

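Top view (800-px scale): the grey rack is at (590,325) with its blade at (587,368). Pink look-alikes are at (505,292) and (600,455). The stand base is around (386,265) with the hook near (381,255), the slide box at (268,300) and the dish at (424,380). In the side view the hook is at (345,235), with the arm partly in front of the view.

Run:
```python
from h import *
import pickle
t=pickle.load(open("top.pkl","rb"))
def crop(im,x0,y0,w,h,s): return cv2.resize(im[y0:y0+h,x0:x0+w,::-1],(int(w*s),int(h*s)),interpolation=cv2.INTER_CUBIC)
a=crop(t["image"],350,185,64,64,6);b=crop(t["image"],205,95,84,64*1,4.5)
b=cv2.copyMakeBorder(b,0,384-b.shape[0],0,0,cv2.BORDER_CONSTANT)
cv2.imwrite("pics/c1.png",np.hstack([a,b]))
s=pickle.load(open("side.pkl","rb"))
for n,(u,v) in dict(bladelo=(587,378),rack=(590,325)).items(): print(n,onz(t,u*.64,v*.64,105).round())
# brightness of base corners
im=t["image"]; hsv=cv2.cvtColor(im,cv2.COLOR_RGB2HSV)
m=((hsv[...,1]<40)&(hsv[...,2]>140)).astype(np.uint8)
c,_=cv2.findContours(m[130:215,205:290].copy(),cv2.RETR_EXTERNAL,cv2.CHAIN_APPROX_SIMPLE)
allp=np.vstack([q for q in c if cv2.contourArea(q)>60])[:,0]+[205,130]
box=cv2.boxPoints(cv2.minAreaRect(allp.astype(np.float32)));print("base",box.round(1).tolist(),[onz(t,*p,12).round(1).tolist() for p in box])
for p in box:print(p)
```

```text
bladelo [ 417. -304.  105.]
rack [ 511. -310.  105.]
base [[212.10000610351562, 191.8000030517578], [226.0, 134.5], [280.5, 147.8000030517578], [266.6000061035156, 205.10000610351562]] [[562.0, 161.4, 12.0], [736.3, 123.1, 12.0], [696.9, -41.7, 12.0], [523.9, -1.6, 12.0]]
[212.07516 191.80208]
[226.00345 134.5414 ]
[280.53378 147.80553]
[266.6055  205.06621]
```

View pics/c1.png

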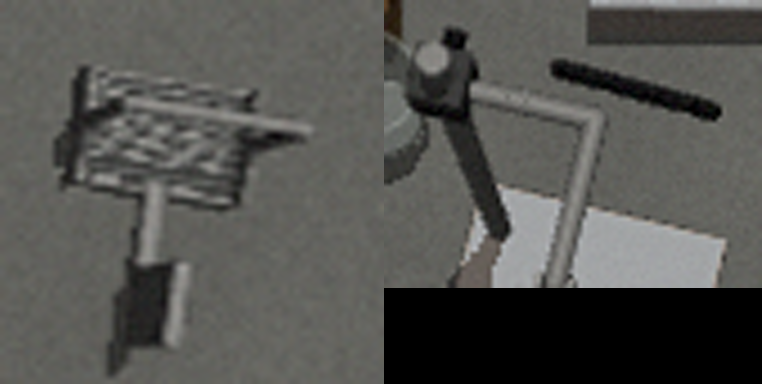

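Run:
```python
from h import *
import pickle
t=pickle.load(open("top.pkl","rb"))
c=lambda x,y:(350+x/6-.5+.08,185+y/6-.5+.08)
A=onz(t,*c(125,103),137);B=onz(t,*c(312,130),137);print("bar",A,B,np.linalg.norm(A-B),"mid",(A+B)/2,"yaw",np.arctan2(*(A-B)[[1,0]])-np.pi/2)
P=onz(t,*c(182,265),105);Q=onz(t,*c(178,346),105);print("blade",P,Q,"yaw",np.arctan2(*(P-Q)[[1,0]]),"mid",(P+Q)/2)
th=-.225
R=np.array([[np.cos(th),-np.sin(th)],[np.sin(th),np.cos(th)]])
O=np.array([629.8,60.3])-R@[30,15];print("stand",O)
# verify post clamp & pivot projections
print("top proj pivot+20",proj(t,[*O,375]),"post",proj(t,[*(O+R@[90,80]),12]))
ims=[]
s=None
for i in range(8):
    s=get_image("side"); ims.append(cv2.resize(s["image"][125:205,195:240,::-1],(180,320),interpolation=cv2.INTER_CUBIC))
for z in(345,355,365,375,385):print(z,np.round(proj(s,[*O,z]),1), "crop",np.round((np.array(proj(s,[*O,z]))-[195,125])*4,0))
g=np.vstack([np.hstack(ims[:4]),np.hstack(ims[4:])])
cv2.imwrite("pics/hook.png",g[:600]);pickle.dump(s,open("side.pkl","wb"))
print(read_state()["clock"])
```

```text
bar [ 525.10549364 -283.73804061  137.        ] [ 513.65922482 -368.48943088  137.        ] 85.52084670860677 mid [ 519.38235923 -326.11373574  137.        ] yaw -0.13424471082700729
blade [ 453.43032875 -315.98519127  105.        ] [ 416.22996325 -313.76052805  105.        ] yaw -0.05973104954038509 mid [ 434.830146   -314.87285966  105.        ]
stand [597.20958136  52.37127926]
top proj pivot+20 (np.float64(241.94925433825543), np.float64(158.62658928199463)) post (np.float64(230.04498432187896), np.float64(145.48810886232621))
345 [220.5 152.2] crop [102. 109.]
355 [220.4 149.4] crop [102.  98.]
365 [220.3 146.6] crop [101.  87.]
375 [220.2 143.8] crop [101.  75.]
385 [220.1 141. ] crop [100.  64.]
0.5
```

View pics/hook.png

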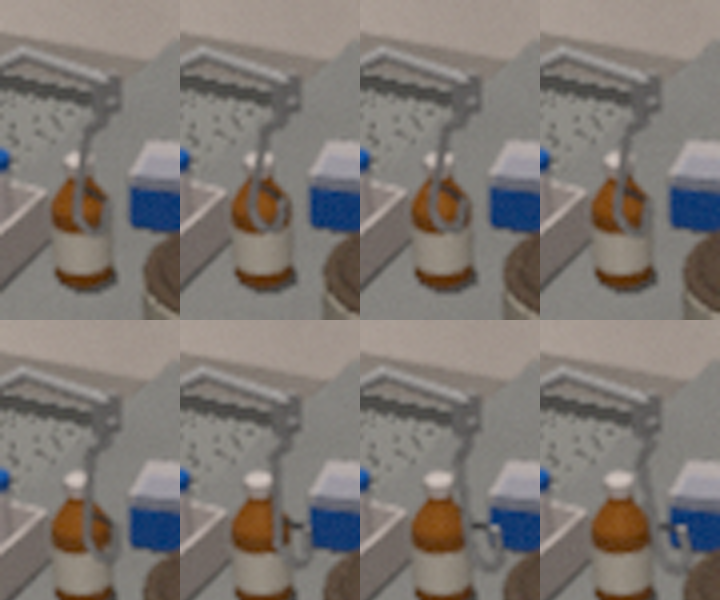

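The bottom row shows the hook swinging through the side view. The pivot clamp is at crop (105,95), which agrees with the stand origin from the base at (597,52) and yaw −0.225. The rack's blade and bar agree on a yaw of −0.133, with the grip at (435,−315). Moving now.

Call:
{"api": "servo_tool", "payload": {
  "rows": [
    [1, 0, 0, 0, 0, 0, -7.95],
    [1, 0, 0, 0, 0, 0, -7.95],
    [1, 2.1, 4.05, 0, 0, 0, 0],
    [1, 2.1, 4.05, 0, 0, 0, 0],
    [1, 2.1, 4.05, 0, 0, 0, 0],
    [1, 2.1, 4.05, 0, 0, 0, 0],
    [1, 2.1, 4.05, 0, 0, 0, 0],
    [1, 2.1, 4.05, 0, 0, 0, 0],
    [1, 2.1, 4.05, 0, 0, 0, 0],
    [1, 2.1, 4.05, 0, 0, 0, 0],
    [1, 2.1, 4.05, 0, 0, 0, 0],
    [1, 2.1, 4.05, 0, 0, 0, 0]
  ]
}}

```text
clock: 1.7
position: [404.0, 142.3, 242.8]
ee_rot: [0.998, -0.066, 0.001, -0.0]
contact_force: [0.8, -0.2, 0.4]
gripper_width: 85.4
```

```bash
cat >> h.py <<'E'
from scipy.spatial.transform import Rotation as Ro
def go(target,yaw):
    s=read_state();R=Ro.from_quat(s["ee_rot"]);M=R.as_matrix()
    cy=np.arctan2(M[1,0],M[0,0]);w=np.array([[np.cos(yaw),np.sin(yaw),0],[np.sin(yaw),-np.cos(yaw),0],[0,0,-1]])
    print("t",round(s["clock"],2),"pos",s["position"].round(1),"yaw",round(cy,4),"tilt",M[:2,2].round(3),"F",s["contact_force"].round(2),"T",s["wrist_torque"].round(3),"w",round(s["gripper_width"],1))
    d=np.array(target)-s["position"]
    print(" shift cm now-frame",(M.T@d/10).round(2)," target-frame",(w.T@d/10).round(2)," rotvec deg",np.degrees(Ro.from_matrix(M.T@w).as_rotvec()).round(2))
E
python3 -c "
from h import *
go([435.2,-314.8,240],-.133)"
```

```text
t 1.7 pos [404.  142.3 242.8] yaw -0.1316 tilt [0.001 0.001] F [ 0.77 -0.23  0.39] T [ 0.003 -0.075 -0.039] w 85.4
 shift cm now-frame [ 9.1  44.91  0.25]  target-frame [ 9.16 44.9   0.28]  rotvec deg [-0.05 -0.06  0.08]
```

Call:
{"api": "servo_tool", "payload": {
  "rows": [
    [1, 0.9, 4.5, 0, 0, 0, 0],
    [1, 0.9, 4.5, 0, 0, 0, 0],
    [1, 0.9, 4.5, 0, 0, 0, 0],
    [1, 0.9, 4.5, 0, 0, 0, 0],
    [1, 0.9, 4.5, 0, 0, 0, 0],
    [1, 0.9, 4.5, 0, 0, 0, 0],
    [1, 0.9, 4.5, 0, 0, 0, 0],
    [1, 0.9, 4.5, 0, 0, 0, 0],
    [1, 0.9, 4.5, 0, 0, 0, 0],
    [1, 0.9, 3, 0, 0, 0, 0],
    [1, 0, 0, 0, 0, 0, 0]
  ]
}}

```text
clock: 2.8
position: [435.8, -302.2, 241.8]
ee_rot: [0.998, -0.068, -0.0, 0.0]
contact_force: [-0.3, 0.5, -1.5]
gripper_width: 85.7
```

Run:
```python
from h import *
go([435.2,-314.8,77],-.133)
s=snap("side");t=snap("top")
a=cv2.resize(s["image"][130:230,240:340,::-1],(400,400),interpolation=cv2.INTER_CUBIC)
b=cv2.resize(t["image"][160:260,330:430,::-1],(400,400),interpolation=cv2.INTER_CUBIC)
cv2.imwrite("pics/g.png",np.hstack([a,b]))
f=lambda d,p,o:((np.array(proj(d,p))-o)*4).round().tolist()
print("side grip top",f(s,[435.2,-314.8,105],[240,130]),"bar",f(s,[519.4,-326.1,135],[240,130]),"top",f(t,[435.2,-314.8,105],[330,160]))
```

```text
t 2.8 pos [ 435.8 -302.2  241.8] yaw -0.1368 tilt [-0.    -0.001] F [-0.32  0.49 -1.47] T [0.076 0.012 0.074] w 85.7
 shift cm now-frame [ 0.12  1.24 16.48]  target-frame [ 0.11  1.25 16.48]  rotvec deg [ 0.03  0.01 -0.22]
side grip top [238.0, 183.0] bar [166.0, 136.0] top [198.0, 301.0]
```

View pics/g.png

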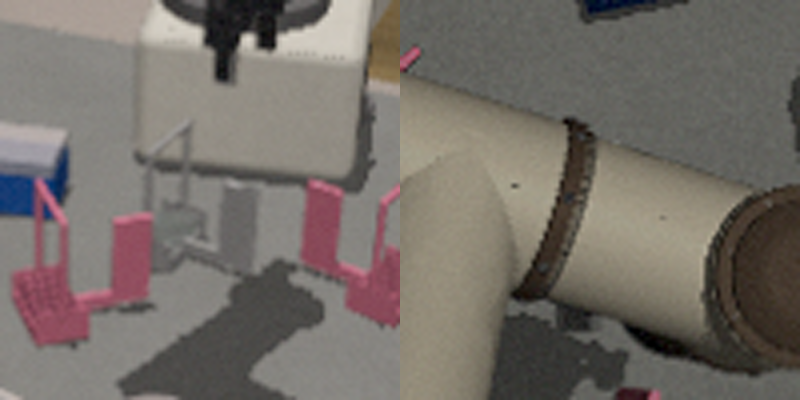

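Side crop: the grey blade top is at (238,182), predicted (238,183). The bar middle is at about (168,140), predicted (166,136), so the pose is confirmed. Descending and gripping.

Call:
{"api": "servo_tool", "payload": {
  "rows": [
    [1, 0.1, 1.25, 2, 0, 0, 0],
    [1, 0, 0, 3.5, 0, 0, 0],
    [1, 0, 0, 4, 0, 0, 0],
    [1, 0, 0, 3.5, 0, 0, 0],
    [1, 0, 0, 2.5, 0, 0, 0],
    [1, 0, 0, 1, 0, 0, 0],
    [1, 0, 0, 0, 0, 0, 0]
  ]
}}

```text
clock: 3.6
position: [434.5, -310.5, 76.6]
ee_rot: [0.998, -0.065, -0.001, -0.0]
contact_force: [-0.1, 0.7, 0.0]
gripper_width: 85.5
```

```bash
python3 -c "
from h import *
go([435.2,-314.8,77],-.133)"
```

```text
t 3.6 pos [ 434.5 -310.5   76.6] yaw -0.1309 tilt [-0.002  0.001] F [-0.08  0.68  0.04] T [-0.015  0.012 -0.012] w 85.5
 shift cm now-frame [ 0.12  0.42 -0.04]  target-frame [ 0.12  0.42 -0.04]  rotvec deg [-0.03  0.13  0.12]
```

Call:
{"api": "servo_tool", "payload": {
  "rows": [
    [1, 0.1, 0.35, 0, 0, 0, 0],
    [0.4, 0, 0, 0, 0, 0, 0],
    [0.2, 0, 0, 0, 0, 0, 0],
    [0.1, 0, 0, 0, 0, 0, 0],
    [0, 0, 0, 0, 0, 0, 0],
    [0, 0, 0, 0, 0, 0, 0],
    [0, 0, 0, 0, 0, 0, 0]
  ]
}}

```text
clock: 4.3
position: [435.5, -315.1, 77.5]
ee_rot: [0.998, -0.066, 0.0, 0.0]
contact_force: [-1.1, 1.4, 0.9]
gripper_width: 7.3
```

```bash
python3 -c "
from h import *
go([435.2,-314.8,77],-.133)"
```

```text
t 4.3 pos [ 435.5 -315.1   77.5] yaw -0.1321 tilt [ 0. -0.] F [-1.07  1.4   0.87] T [0.231 0.073 0.063] w 7.3
 shift cm now-frame [-0.03 -0.03  0.05]  target-frame [-0.03 -0.03  0.05]  rotvec deg [ 0.   -0.01  0.05]
```

Call:
{"api": "servo_tool", "payload": {
  "rows": [
    [0, 0, 0, -0.5, 0, 0, 0],
    [0, 0, 0, -1, 0, 0, 0],
    [0, 0, 0, -2, 0, 0, 0],
    [0, 0, 0, -3, 0, 0, 0],
    [0, 0, 0, -3, 0, 0, 0],
    [0, 0, 0, -3, 0, 0, 0],
    [0, 0, 0, -2.5, 0, 0, 0],
    [0, 0, 0, -1.6, 0, 0, 2.65],
    [0, 0, 0, 0, 0, 0, 2.65],
    [0, 0, 0, 0, 0, 0, 0],
    [0, 0, 0, 0, 0, 0, 0]
  ]
}}

```text
clock: 5.4
position: [435.0, -314.9, 243.3]
ee_rot: [0.994, -0.112, -0.0, -0.0]
contact_force: [0.6, 0.5, -0.6]
gripper_width: 7.6
```

Run:
```python
from h import *
go([416.8,93.7,243],-.225)
F=[];T=[]
ims=[]
for i in range(8):
    d=get_image("side");s=read_state();F.append(s["contact_force"]);T.append(s["wrist_torque"])
    ims.append(d)
print(np.mean(F,0).round(2),np.std(F,0).round(2),np.mean(T,0).round(3),np.std(T,0).round(3))
import pickle;pickle.dump(ims,open("sw.pkl","wb"))
```

```text
t 5.4 pos [ 435.  -314.9  243.3] yaw -0.224 tilt [-0.001  0.   ] F [ 0.63  0.45 -0.57] T [ 0.062  0.067 -0.019] w 7.6
 shift cm now-frame [-10.85 -39.44   0.05]  target-frame [-1.089e+01 -3.942e+01  3.000e-02]  rotvec deg [-0.02  0.04  0.06]
[-0.03  0.15 -1.2 ] [0.34 0.52 0.48] [0.011 0.092 0.004] [0.027 0.03  0.031]
```

Call:
{"api": "servo_tool", "payload": {
  "rows": [
    [0, -0.55, -2, 0, 0, 0, 0],
    [0, -1.1, -4, 0, 0, 0, 0],
    [0, -1.3, -4.7, 0, 0, 0, 0],
    [0, -1.3, -4.7, 0, 0, 0, 0],
    [0, -1.3, -4.7, 0, 0, 0, 0],
    [0, -1.3, -4.7, 0, 0, 0, 0],
    [0, -1.3, -4.7, 0, 0, 0, 0],
    [0, -1.1, -4, 0, 0, 0, 0],
    [0, -0.8, -3, 0, 0, 0, 0],
    [0, -0.55, -2, 0, 0, 0, 0],
    [0, -0.25, -0.95, 0, 0, 0, 0],
    [0, 0, 0, 0, 0, 0, 0]
  ]
}}

```text
clock: 7.0
position: [417.6, 94.4, 243.3]
ee_rot: [0.994, -0.111, 0.0, -0.0]
contact_force: [0.1, 0.5, -1.1]
gripper_width: 7.1
```

Run:
```python
from h import *
go([416.8,93.7,243],-.225)
d=snap("side");t=snap("top")
g=d["image"][110:210,170:290,::-1]
a=cv2.resize(g,(480,400),interpolation=cv2.INTER_CUBIC)
b=cv2.resize(t["image"][120:220,210:290,::-1],(320,400),interpolation=cv2.INTER_CUBIC)
cv2.imwrite("pics/h1.png",np.hstack([a,b]))
O=np.array([597.2,52.4])
for z in (345,355,365,375):print(z,((np.array(proj(d,[*O,z]))-[170,110])*4).round())
th=-.225;R=np.array([[np.cos(th),-np.sin(th)],[np.sin(th),np.cos(th)]])
for y in(-41,0,41):
    p=[*(O+R@[-100,y]),300.5];print("bar",y,((np.array(proj(d,p))-[170,110])*4).round(),((np.array(proj(t,p))-[210,120])*4).round())
print("piv+20 top",((np.array(proj(t,[*O,376]))-[210,120])*4).round())
```

```text
t 7.0 pos [417.6  94.4 243.3] yaw -0.223 tilt [0. 0.] F [ 0.1   0.53 -1.13] T [-0.025  0.102 -0.018] w 7.1
 shift cm now-frame [-0.07  0.08  0.03]  target-frame [-0.07  0.08  0.03]  rotvec deg [-0.   -0.    0.11]
345 [202. 169.]
355 [202. 158.]
365 [201. 147.]
375 [201. 135.]
bar -41 [331. 234.] [162. 355.]
bar 0 [300. 253.] [ 95. 339.]
bar 41 [267. 274.] [ 28. 323.]
piv+20 top [128. 154.]
```

View pics/h1.png

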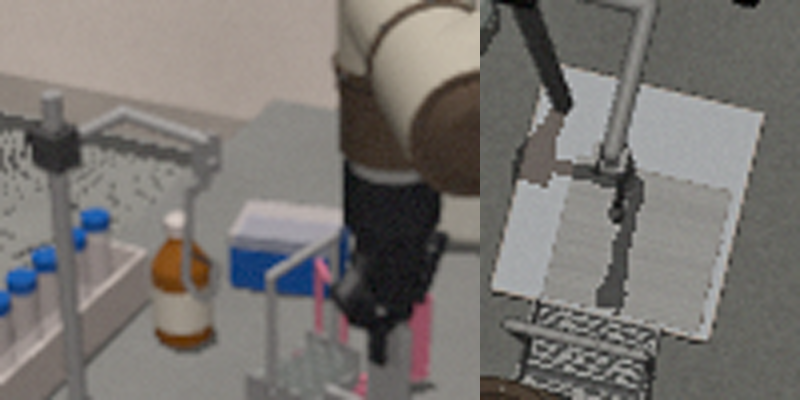

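Bar ends at crop (268,275) and top (25,325)–(165,355) match the predictions within 1 px. The pivot block is at (207,155). Next I measure the arm height numerically from brightness profiles.

Run:
```python
from h import *
import pickle
d=pickle.load(open("side.pkl","rb"));g=cv2.cvtColor(d["image"],cv2.COLOR_RGB2GRAY).astype(np.float32)
O=np.array([597.2,52.4]);th=-.225;R=np.array([[np.cos(th),-np.sin(th)],[np.sin(th),np.cos(th)]])
zs=np.arange(345,406,3)
print("z   ",zs)
for x in(20,30,40,50,60,75):
    m=np.array([[proj(d,[*(O+R@[x,0]),z]) for z in zs]],np.float32)
    print(x,cv2.remap(g,m[...,0],m[...,1],cv2.INTER_LINEAR)[0].round().astype(int))
t=pickle.load(open("top.pkl","rb"))
a=cv2.resize(d["image"][130:185,200:240,::-1],(400,550),interpolation=cv2.INTER_NEAREST)
b=cv2.resize(t["image"][130:185,222:262,::-1],(400,550),interpolation=cv2.INTER_NEAREST)
cv2.imwrite("pics/p.png",np.hstack([a,b]))
for z in(345,355,365,375):print(z,((np.array(proj(d,[*O,z]))-[200,130])*10).round(),((np.array(proj(t,[*O,z]))-[222,130])*10).round())
```

```text
z    [345 348 351 354 357 360 363 366 369 372 375 378 381 384 387 390 393 396
 399 402 405]
20 [ 86  75  77  76 108 125 120 108 113 136 151 146 133 124 124 125 127 139
 150 154 154]
30 [ 84  77  78  85 104 117 115 102 114 135 148 147 134 122 119 123 134 145
 152 154 153]
40 [ 78  76  77  98 120 122 107  98 114 135 147 145 130 123 121 126 138 150
 154 154 154]
50 [ 77  77  88 107 123 125 115 107 115 136 151 144 132 124 122 130 146 155
 157 156 156]
60 [ 75  74  87 120 129 123 114 107 113 135 152 142 128 122 125 136 151 156
 157 157 156]
75 [ 79  83 101 121 126 123 111 105 114 134 151 140 130 124 131 146 156 157
 159 158 158]
345 [205. 222.] [207. 310.]
355 [204. 194.] [204. 302.]
365 [203. 166.] [202. 294.]
375 [202. 138.] [199. 286.]
```

View pics/p.png

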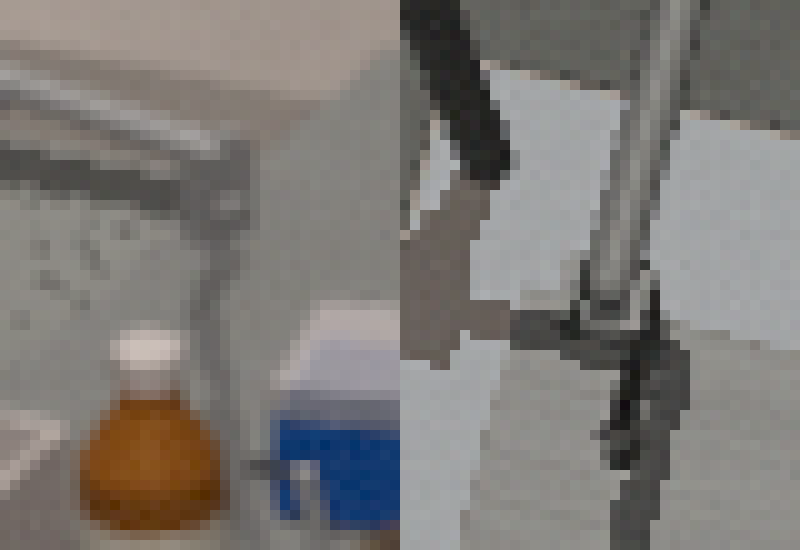

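Arm-tube centre profiles give z ≈ 373, so the pivot is at about 353. The visible pivot pin at (228,200) agrees. The pivot looks 3–4 mm further to −y than the base fit says. I now go in just above the hook's mouth and creep.

Call:
{"api": "servo_tool", "payload": {
  "rows": [
    [0, 0, 0.15, 0.35, 0, 0, 0],
    [0, 0, 0.15, 0.35, 0, 0, 0],
    [0, 1.5, 0, 0, 0, 0, 0],
    [0, 2.5, 0, 0, 0, 0, 0],
    [0, 2, 0, 0, 0, 0, 0],
    [0, 1, 0, 0, 0, 0, 0],
    [0, 0.3, 0, 0, 0, 0, 0],
    [0, 0, 0, 0, 0, 0, 0]
  ]
}}

```text
clock: 7.9
position: [488.1, 74.0, 235.9]
ee_rot: [0.994, -0.113, -0.0, 0.0]
contact_force: [-0.4, -0.3, 0.5]
gripper_width: 7.3
```

Call:
{"api": "servo_tool", "payload": {
  "rows": [
    [0, 0.05, 0, 0, 0, 0, 0],
    [0, 0.05, 0, 0, 0, 0, 0],
    [0, 0.05, 0, 0, 0, 0, 0],
    [0, 0.05, 0, 0, 0, 0, 0],
    [0, 0.05, 0, 0, 0, 0, 0],
    [0, 0.05, 0, 0, 0, 0, 0],
    [0, 0.05, 0, 0, 0, 0, 0],
    [0, 0.05, 0, 0, 0, 0, 0],
    [0, 0.05, 0, 0, 0, 0, 0],
    [0, 0.05, 0, 0, 0, 0, 0],
    [0, 0.05, 0, 0, 0, 0, 0],
    [0, 0.05, 0, 0, 0, 0, 0]
  ]
}}

```text
clock: 9.1
position: [494.0, 73.1, 236.3]
ee_rot: [0.994, -0.112, -0.0, 0.0]
contact_force: [0.1, 0.2, -1.0]
gripper_width: 7.3
```

```bash
cat >> h.py <<'E'
TH=-.225;RS=np.array([[np.cos(TH),-np.sin(TH)],[np.sin(TH),np.cos(TH)]]);OS=np.array([598.,49.]);PZ=353.
def bar():
    s=read_state();M=Ro.from_quat(s["ee_rot"]).as_matrix()
    b=s["position"]+M@np.array([85,0,-57.7]);q=RS.T@(b[:2]-OS)
    f=s["contact_force"];print("t",round(s["clock"],2),"bar stand x,y",q.round(1),"z rel piv",round(b[2]-PZ,1),"F stand",(RS.T@f[:2]).round(2),round(f[2],2),"T",s["wrist_torque"].round(3))
def H(x,y,z): return [*(OS+RS@[x,y]),PZ+z]
E
python3 - <<'E'
from h import *
bar()
ims=[]
for i in range(14):
    d=get_image("side");ims.append(cv2.resize(d["image"][140:200,195:255,::-1],(114,240),interpolation=cv2.INTER_CUBIC) if 0 else cv2.resize(d["image"][140:200,205:243,::-1],(114,180),interpolation=cv2.INTER_CUBIC))
bar()
cv2.imwrite("pics/m.png",np.vstack([np.hstack(ims[:7]),np.hstack(ims[7:])]))
E
```

```text
t 9.1 bar stand x,y [-21.8   0.3] z rel piv -59.0 F stand [0.01 0.21] -0.99 T [-0.046  0.075  0.026]
t 9.8 bar stand x,y [-21.8   0.3] z rel piv -59.0 F stand [-0.56 -0.1 ] -0.75 T [0.076 0.056 0.005]
```

View pics/m.png

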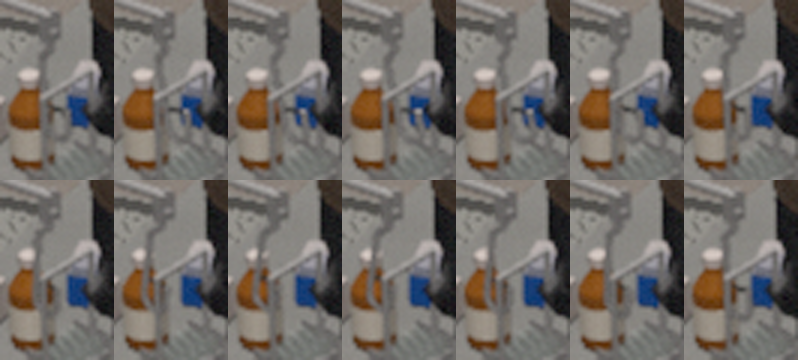

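The hook swings freely inside the bail, with its towards-robot extreme in frames 3–4 still short of the bar. Creeping on.

Call:
{"api": "servo_tool", "payload": {
  "rows": [
    [0, 0.05, 0, 0, 0, 0, 0],
    [0, 0.05, 0, 0, 0, 0, 0],
    [0, 0.05, 0, 0, 0, 0, 0],
    [0, 0.05, 0, 0, 0, 0, 0],
    [0, 0.05, 0, 0, 0, 0, 0],
    [0, 0.05, 0, 0, 0, 0, 0],
    [0, 0.05, 0, 0, 0, 0, 0],
    [0, 0.05, 0, 0, 0, 0, 0],
    [0, 0.05, 0, 0, 0, 0, 0],
    [0, 0.05, 0, 0, 0, 0, 0],
    [0, 0.05, 0, 0, 0, 0, 0],
    [0, 0.05, 0, 0, 0, 0, 0]
  ]
}}

```text
clock: 11.0
position: [499.8, 71.8, 236.3]
ee_rot: [0.994, -0.112, 0.0, 0.0]
contact_force: [-0.3, 0.3, -0.9]
gripper_width: 7.3
```

Call:
{"api": "servo_tool", "payload": {
  "rows": [
    [0, 0.04, 0, 0, 0, 0, 0],
    [0, 0.04, 0, 0, 0, 0, 0],
    [0, 0.04, 0, 0, 0, 0, 0],
    [0, 0.04, 0, 0, 0, 0, 0],
    [0, 0.04, 0, 0, 0, 0, 0],
    [0, 0.04, 0, 0, 0, 0, 0],
    [0, 0.04, 0, 0, 0, 0, 0],
    [0, 0.04, 0, 0, 0, 0, 0],
    [0, 0.04, 0, 0, 0, 0, 0],
    [0, 0.04, 0, 0, 0, 0, 0],
    [0, 0.04, 0, 0, 0, 0, 0],
    [0, 0.04, 0, 0, 0, 0, 0]
  ]
}}

```text
clock: 12.2
position: [504.5, 70.7, 236.3]
ee_rot: [0.994, -0.112, 0.0, -0.0]
contact_force: [-0.6, -0.5, -0.4]
gripper_width: 7.3
```

Call:
{"api": "servo_tool", "payload": {
  "rows": [
    [0, 0.04, 0, 0, 0, 0, 0],
    [0, 0.04, 0, 0, 0, 0, 0],
    [0, 0.04, 0, 0, 0, 0, 0],
    [0, 0.04, 0, 0, 0, 0, 0],
    [0, 0.04, 0, 0, 0, 0, 0],
    [0, 0.04, 0, 0, 0, 0, 0],
    [0, 0.04, 0, 0, 0, 0, 0],
    [0, 0.04, 0, 0, 0, 0, 0],
    [0, 0.04, 0, 0, 0, 0, 0],
    [0, 0.04, 0, 0, 0, 0, 0],
    [0, 0.04, 0, 0, 0, 0, 0],
    [0, 0.04, 0, 0, 0, 0, 0]
  ]
}}

```text
clock: 13.4
position: [509.2, 69.6, 236.3]
ee_rot: [0.994, -0.112, 0.0, 0.0]
contact_force: [-0.2, -0.2, -1.9]
gripper_width: 7.4
```

Call:
{"api": "servo_tool", "payload": {
  "rows": [
    [0, 0.04, 0, 0, 0, 0, 0],
    [0, 0.04, 0, 0, 0, 0, 0],
    [0, 0.04, 0, 0, 0, 0, 0],
    [0, 0.04, 0, 0, 0, 0, 0],
    [0, 0.04, 0, 0, 0, 0, 0],
    [0, 0.04, 0, 0, 0, 0, 0],
    [0, 0.04, 0, 0, 0, 0, 0],
    [0, 0.04, 0, 0, 0, 0, 0],
    [0, 0.04, 0, 0, 0, 0, 0],
    [0, 0.04, 0, 0, 0, 0, 0],
    [0, 0.04, 0, 0, 0, 0, 0],
    [0, 0.04, 0, 0, 0, 0, 0]
  ]
}}

```text
clock: 14.6
position: [513.8, 68.6, 236.2]
ee_rot: [0.994, -0.112, -0.0, 0.0]
contact_force: [0.3, 0.5, -1.2]
gripper_width: 7.4
```

```bash
python3 -c "
from h import *
bar()"
```

```text
t 14.6 bar stand x,y [-1.4  0.3] z rel piv -59.1 F stand [0.2  0.52] -1.24 T [ 0.05   0.131 -0.025]
```

Call:
{"api": "servo_tool", "payload": {
  "rows": [
    [0, 0.04, 0, 0, 0, 0, 0],
    [0, 0.04, 0, 0, 0, 0, 0],
    [0, 0.04, 0, 0, 0, 0, 0],
    [0, 0.04, 0, 0, 0, 0, 0],
    [0, 0.04, 0, 0, 0, 0, 0],
    [0, 0.04, 0, 0, 0, 0, 0],
    [0, 0.04, 0, 0, 0, 0, 0],
    [0, 0.04, 0, 0, 0, 0, 0],
    [0, 0.04, 0, 0, 0, 0, 0],
    [0, 0.04, 0, 0, 0, 0, 0],
    [0, 0.04, 0, 0, 0, 0, 0],
    [0, 0.04, 0, 0, 0, 0, 0]
  ]
}}

```text
clock: 15.8
position: [518.5, 67.5, 236.3]
ee_rot: [0.994, -0.112, -0.0, 0.0]
contact_force: [-0.9, -0.8, -1.6]
gripper_width: 7.3
```

Call:
{"api": "servo_tool", "payload": {
  "rows": [
    [0, 0.04, 0, 0, 0, 0, 0],
    [0, 0.04, 0, 0, 0, 0, 0],
    [0, 0.04, 0, 0, 0, 0, 0],
    [0, 0.04, 0, 0, 0, 0, 0],
    [0, 0.04, 0, 0, 0, 0, 0],
    [0, 0.04, 0, 0, 0, 0, 0],
    [0, 0.04, 0, 0, 0, 0, 0],
    [0, 0.04, 0, 0, 0, 0, 0],
    [0, 0.04, 0, 0, 0, 0, 0],
    [0, 0.04, 0, 0, 0, 0, 0],
    [0, 0.04, 0, 0, 0, 0, 0],
    [0, 0.04, 0, 0, 0, 0, 0]
  ]
}}

```text
clock: 17.0
position: [523.2, 66.4, 236.3]
ee_rot: [0.994, -0.112, -0.0, 0.0]
contact_force: [0.4, -0.6, -1.4]
gripper_width: 6.8
```

Run:
```python
from h import *
bar()
# motion per frame in hook region
ims=[]
for i in range(14):
    d=get_image("side");ims.append(d["image"][140:200,200:250].astype(np.float32))
bar()
I=np.array(ims).mean(-1)
K=cv2.GaussianBlur
m=I.mean(0)
print("dev per frame",[round(float(np.abs(K(i-m,(0,0),1)).max()),1) for i in I])
a=cv2.resize(d["image"][135:205,195:255,::-1],(480,560),interpolation=cv2.INTER_CUBIC)
cv2.imwrite("pics/r.png",a)
for n,p in dict(piv=(0,0,0),sh60=(16,0,-60),sh115=(16,0,-115),bow=(0,0,-131),tip=(-16,0,-92)).items():print(n,((np.array(proj(d,H(*p)))-[195,135])*8).round())
```

```text
t 17.0 bar stand x,y [8.2 0.3] z rel piv -59.0 F stand [ 0.52 -0.52] -1.39 T [-0.     0.069 -0.014]
t 17.7 bar stand x,y [8.2 0.3] z rel piv -59.0 F stand [-0.37  0.14] -0.58 T [-0.019  0.133 -0.023]
dev per frame [3.1, 6.0, 4.0, 3.3, 2.6, 3.8, 2.9, 2.8, 2.9, 3.7, 3.6, 2.4, 2.7, 2.9]
piv [206. 116.]
sh60 [181. 236.]
sh115 [186. 350.]
bow [216. 394.]
tip [242. 325.]
```

View pics/r.png

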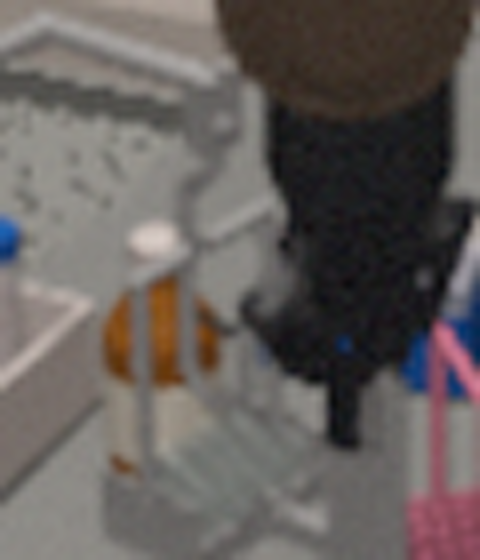

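The hook now stands nearly plumb at columns 187–200, the bar crosses it at (190,245), and the keeper is at (225,325). Motion is close to the image noise. I press 1 mm more, hold, and check for stillness.

Call:
{"api": "servo_tool", "payload": {
  "rows": [
    [0, 0.05, 0, 0, 0, 0, 0],
    [0, 0.05, 0, 0, 0, 0, 0],
    [0, 0.05, 0, 0, 0, 0, 0],
    [0, 0, 0, 0, 0, 0, 0],
    [0, 0, 0, 0, 0, 0, 0],
    [0, 0, 0, 0, 0, 0, 0],
    [0, 0, 0, 0, 0, 0, 0],
    [0, 0, 0, 0, 0, 0, 0],
    [0, 0, 0, 0, 0, 0, 0],
    [0, 0, 0, 0, 0, 0, 0]
  ]
}}

```text
clock: 18.7
position: [524.6, 66.1, 236.3]
ee_rot: [0.994, -0.112, -0.0, 0.0]
contact_force: [0.2, 0.6, -0.6]
gripper_width: 7.4
```

Run:
```python
from h import *
bar()
I=[];F=[]
for i in range(16):
    d=get_image("side");I.append(d["image"].astype(np.float32).mean(-1));F.append(read_state()["contact_force"])
I=np.array(I);m=I.mean(0)
b=lambda i:np.abs(cv2.GaussianBlur(i-m,(0,0),1))
print("hook",[round(float(b(i)[140:195,205:232].max()),1) for i in I])
print("static bg",[round(float(b(i)[140:195,150:177].max()),1) for i in I])
F=np.mean(F,0);print("F stand",RS.T@F[:2],F[2]);bar()
# shank centre columns at two rows (dark/bright profile)
for r in (165,170,175,180):print(r,m[r,208:232].round().astype(int))
```

```text
t 18.7 bar stand x,y [9.7 0.3] z rel piv -59.0 F stand [0.12 0.59] -0.59 T [ 0.034  0.098 -0.01 ]
hook [2.3, 2.9, 2.0, 2.5, 3.5, 2.3, 2.2, 2.5, 2.0, 1.8, 2.9, 3.3, 2.2, 2.2, 1.6, 2.2]
static bg [1.5, 1.6, 1.8, 1.4, 1.5, 1.7, 1.7, 1.4, 1.5, 1.3, 1.8, 1.8, 1.9, 1.7, 1.5, 1.2]
F stand [-0.20085696  0.19762417] -1.1329861677355741
t 19.5 bar stand x,y [9.7 0.3] z rel piv -59.0 F stand [0.61 0.23] -1.08 T [ 0.063  0.098 -0.025]
165 [137 137 138 164 191 200 200 197 177 140 121 104 105 106 114 130 136 136
 125 110 110  83  36  51]
170 [137 137 133 133 122  92  76  67  83 100 106 121 136 136 136 135 136 129
 116 109 101  95  85  64]
175 [ 90  78  84  98 107 100  88  88  94 103  95  71  64  57  75 103 107  78
  40  47  41  31  30  25]
180 [ 77  55  60  90 107  88  60  64  78 100 102  79  57  59  96 110 106 106
 113 115  99  71  31  26]
```

The hook is at rest against the bar. Pressing down.

Call:
{"api": "servo_tool", "payload": {
  "rows": [
    [0, 0, 0, 0.1, 0, 0, 0],
    [0, 0, 0, 0.2, 0, 0, 0],
    [0, 0, 0, 0.2, 0, 0, 0],
    [0, 0, 0, 0.2, 0, 0, 0],
    [0, 0, 0, 0.2, 0, 0, 0],
    [0, 0, 0, 0.2, 0, 0, 0],
    [0, 0, 0, 0.2, 0, 0, 0],
    [0, 0, 0, 0.2, 0, 0, 0],
    [0, 0, 0, 0.2, 0, 0, 0],
    [0, 0, 0, 0.2, 0, 0, 0],
    [0, 0, 0, 0.2, 0, 0, 0],
    [0, 0, 0, 0.2, 0, 0, 0]
  ]
}}

```text
clock: 20.7
position: [524.6, 66.1, 213.1]
ee_rot: [0.994, -0.112, -0.0, 0.0]
contact_force: [0.1, 0.6, -0.3]
gripper_width: 7.5
```

Call:
{"api": "servo_tool", "payload": {
  "rows": [
    [0, 0, 0, 0.1, 0, 0, 0],
    [0, 0, 0, 0.1, 0, 0, 0],
    [0, 0, 0, 0.1, 0, 0, 0],
    [0, 0, 0, 0.1, 0, 0, 0],
    [0, 0, 0, 0.1, 0, 0, 0],
    [0, 0, 0, 0.1, 0, 0, 0]
  ]
}}

```text
clock: 21.3
position: [525.0, 66.1, 207.6]
ee_rot: [0.994, -0.112, 0.001, -0.0]
contact_force: [0.0, 0.0, 0.7]
gripper_width: 7.6
```

Call:
{"api": "servo_tool", "payload": {
  "rows": [
    [0, 0, 0, 0.1, 0, 0, 0],
    [0, 0, 0, 0.1, 0, 0, 0],
    [0, 0, 0, 0.1, 0, 0, 0],
    [0, 0, 0, 0.1, 0, 0, 0],
    [0, 0, 0, 0.1, 0, 0, 0],
    [0, 0, 0, 0.1, 0, 0, 0]
  ]
}}

```text
clock: 21.9
position: [524.7, 66.1, 201.3]
ee_rot: [0.994, -0.112, 0.0, -0.0]
contact_force: [-0.1, -0.6, 0.9]
gripper_width: 7.6
```

Run:
```python
from h import *
bar()
F=[]
for i in range(4):
    d=get_image("side");F.append(read_state()["contact_force"])
F=np.mean(F,0);print("F stand",RS.T@F[:2],F[2]);bar()
```

```text
t 21.9 bar stand x,y [9.8 0.4] z rel piv -94.0 F stand [ 0.03 -0.59] 0.89 T [-0.034  0.005  0.038]
F stand [0.11202824 0.05131165] 1.1951812079714208
t 22.1 bar stand x,y [9.7 0.4] z rel piv -94.0 F stand [ 0.12 -0.2 ] 1.49 T [-0.039 -0.067  0.006]
```

Call:
{"api": "servo_tool", "payload": {
  "rows": [
    [0, 0, 0, 0.1, 0, 0, 0],
    [0, 0, 0, 0.1, 0, 0, 0],
    [0, 0, 0, 0.1, 0, 0, 0],
    [0, 0, 0, 0.1, 0, 0, 0]
  ]
}}

```text
clock: 22.5
position: [524.7, 66.1, 197.3]
ee_rot: [0.994, -0.112, 0.0, -0.0]
contact_force: [-0.4, 0.1, 2.3]
gripper_width: 7.5
```

Call:
{"api": "servo_tool", "payload": {
  "rows": [
    [0, 0, 0, 0.1, 0, 0, 0],
    [0, 0, 0, 0.1, 0, 0, 0],
    [0, 0, 0, 0.1, 0, 0, 0],
    [0, 0, 0, 0.1, 0, 0, 0]
  ]
}}

```text
clock: 22.9
position: [524.7, 66.1, 193.3]
ee_rot: [0.994, -0.112, 0.0, -0.0]
contact_force: [0.3, 0.5, 2.3]
gripper_width: 7.5
```

Call:
{"api": "servo_tool", "payload": {
  "rows": [
    [0, 0, 0, 0.1, 0, 0, 0],
    [0, 0, 0, 0.1, 0, 0, 0],
    [0, 0, 0, 0.1, 0, 0, 0],
    [0, 0, 0, 0.1, 0, 0, 0]
  ]
}}

```text
clock: 23.3
position: [524.7, 66.1, 189.3]
ee_rot: [0.994, -0.112, 0.0, -0.0]
contact_force: [0.2, 1.2, 0.6]
gripper_width: 7.7
```

Run:
```python
from h import *
bar()
F=[]
for i in range(4):
    d=get_image("side");F.append(read_state()["contact_force"])
F=np.mean(F,0);print("F stand",RS.T@F[:2],F[2]);bar()
```

```text
t 23.3 bar stand x,y [9.7 0.3] z rel piv -106.0 F stand [-0.07  1.24] 0.6 T [-0.012 -0.067 -0.075]
F stand [-0.36809448  0.12960197] 0.7200082532518859
t 23.5 bar stand x,y [9.5 0.3] z rel piv -106.3 F stand [-0.3   0.83] -0.22 T [ 0.087 -0.002  0.047]
```

Call:
{"api": "servo_tool", "payload": {
  "rows": [
    [0, 0, 0, 0.1, 0, 0, 0],
    [0, 0, 0, 0.1, 0, 0, 0],
    [0, 0, 0, 0, 0, 0, 0]
  ]
}}

```text
clock: 23.8
position: [524.5, 66.1, 187.1]
ee_rot: [0.994, -0.112, -0.0, 0.0]
contact_force: [-0.3, 0.3, 1.1]
gripper_width: 6.8
```

Call:
{"api": "servo_tool", "payload": {
  "rows": [
    [0, 0, 0, 0.1, 0, 0, 0],
    [0, 0, 0, 0.1, 0, 0, 0],
    [0, 0, 0, 0, 0, 0, 0]
  ]
}}

```text
clock: 24.1
position: [524.5, 66.1, 185.0]
ee_rot: [0.994, -0.112, -0.0, 0.0]
contact_force: [-0.7, 0.8, 0.8]
gripper_width: 7.4
```

```bash
cat >> h.py <<'E'
def F(n=4):
    a=[];b=[]
    for i in range(n):
        d=get_image("side");s=read_state();a.append(s["contact_force"]);b.append(s["wrist_torque"])
    a=np.mean(a,0);b=np.mean(b,0);print("F stand",(RS.T@a[:2]).round(2),a[2].round(2),"T stand",(RS.T@b[:2]).round(3));bar();return d
E
python3 -c "
from h import *
F(6)"
```

```text
F stand [-0.36  0.46] 0.18 T stand [0.048 0.009]
t 24.4 bar stand x,y [9.5 0.3] z rel piv -110.3 F stand [0.43 0.46] -0.09 T [0.064 0.03  0.025]
```

Run:
```python
from h import *
d=F(2)
a=cv2.resize(d["image"][135:210,190:265,::-1],(600,600),interpolation=cv2.INTER_CUBIC)
cv2.imwrite("pics/k.png",a)
s=read_state();M=Ro.from_quat(s["ee_rot"]).as_matrix();f=lambda p:((np.array(proj(d,p))-[190,135])*8).round()
for y in(-41,0,41):print("bar pred",y,f(s["position"]+M@[85,-y,-57.7]))
for y in(-42,42):print("tray top corner x+28",f(s["position"]+M@[85+28,-y,-57.7+99]), "x-28",f(s["position"]+M@[85-28,-y,-57.7+99]))
for n,p in dict(piv=(0,0,0),sh60=(16,0,-60),sh115=(16,0,-115),bow=(0,0,-131),tip=(-16,0,-92)).items():print(n,f(H(*p)))
```

```text
F stand [-0.42  0.41] -0.03 T stand [0.075 0.03 ]
t 24.5 bar stand x,y [9.6 0.2] z rel piv -110.2 F stand [-0.27 -0.16] -0.77 T [0.072 0.026 0.095]
bar pred -41 [299. 307.]
bar pred 0 [237. 345.]
bar pred 41 [172. 384.]
tray top corner x+28 [259. 479.] x-28 [355. 520.]
tray top corner x+28 [133. 560.] x-28 [230. 605.]
piv [246. 116.]
sh60 [221. 236.]
sh115 [226. 350.]
bow [256. 394.]
tip [282. 325.]
```

View pics/k.png

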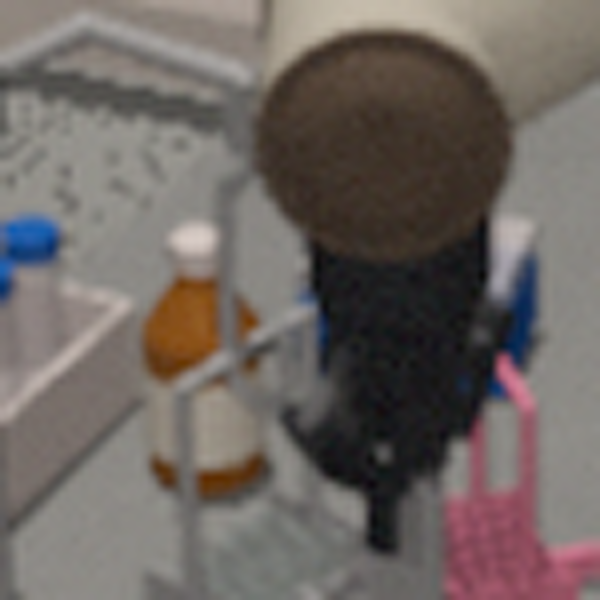

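The bar ends at (180,385) and (310,305) match the prediction within about 1 px, so the rack has not slipped. The bar crosses the shank at (235,350). Continuing down carefully.

Call:
{"api": "servo_tool", "payload": {
  "rows": [
    [0, 0, 0, 0.1, 0, 0, 0],
    [0, -0.05, 0, 0.1, 0, 0, 0],
    [0, 0, 0, 0, 0, 0, 0]
  ]
}}

```text
clock: 24.8
position: [523.5, 66.1, 182.7]
ee_rot: [0.994, -0.112, -0.001, 0.0]
contact_force: [-0.9, -0.5, -1.0]
gripper_width: 7.5
```

Call:
{"api": "servo_tool", "payload": {
  "rows": [
    [0, -0.1, 0, 0.1, 0, 0, 0],
    [0, -0.05, 0, 0.1, 0, 0, 0],
    [0, 0, 0, 0, 0, 0, 0]
  ]
}}

```text
clock: 25.1
position: [522.4, 66.5, 181.0]
ee_rot: [0.994, -0.112, -0.0, 0.0]
contact_force: [-0.6, 0.3, -0.8]
gripper_width: 7.6
```

```bash
python3 -c "
from h import *
F(6)"
```

```text
F stand [ 0.01 -0.07] -1.27 T stand [-0.015  0.079]
t 25.4 bar stand x,y [7.7 0.3] z rel piv -113.9 F stand [ 0.38 -0.64] -1.81 T [ 0.013  0.102 -0.025]
```

The keeper has passed, since the force is back to the carried weight. Lowering into the bowl.

Call:
{"api": "servo_tool", "payload": {
  "rows": [
    [0, -0.1, 0, 0.1, 0, 0, 0],
    [0, -0.1, 0, 0.1, 0, 0, 0],
    [0, -0.1, 0, 0.1, 0, 0, 0],
    [0, -0.1, 0, 0.1, 0, 0, 0],
    [0, 0, 0, 0, 0, 0, 0]
  ]
}}

```text
clock: 25.9
position: [518.5, 67.4, 177.1]
ee_rot: [0.994, -0.112, -0.0, 0.0]
contact_force: [0.1, -0.5, -0.8]
gripper_width: 7.3
```

```bash
python3 -c "
from h import *
F(8)"
```

```text
F stand [0.26 0.16] -1.25 T stand [-0.007  0.079]
t 26.3 bar stand x,y [3.7 0.3] z rel piv -118.0 F stand [ 0.56 -0.27] -1.26 T [ 0.046  0.073 -0.006]
```

Call:
{"api": "servo_tool", "payload": {
  "rows": [
    [0, -0.1, 0, 0.1, 0, 0, 0],
    [0, -0.05, 0, 0.1, 0, 0, 0],
    [0, 0, 0, 0, 0, 0, 0]
  ]
}}

```text
clock: 26.6
position: [517.1, 67.7, 175.1]
ee_rot: [0.994, -0.112, -0.0, 0.0]
contact_force: [0.1, 0.1, -0.4]
gripper_width: 7.4
```

```bash
python3 -c "
from h import *
F(8)"
```

```text
F stand [-0.01  0.04] -1.07 T stand [0.005 0.082]
t 27.0 bar stand x,y [2.2 0.3] z rel piv -120.0 F stand [0.88 0.12] -0.71 T [ 0.038  0.075 -0.014]
```

Call:
{"api": "servo_tool", "payload": {
  "rows": [
    [0, 0, 0, 0.1, 0, 0, 0],
    [0, 0, 0, 0, 0, 0, 0]
  ]
}}

```text
clock: 27.2
position: [517.2, 67.8, 174.1]
ee_rot: [0.994, -0.112, -0.0, 0.0]
contact_force: [0.2, -0.3, -1.3]
gripper_width: 7.4
```

```bash
python3 -c "
from h import *
F(8)"
```

```text
F stand [0.2  0.27] -0.97 T stand [0.008 0.11 ]
t 27.6 bar stand x,y [2.2 0.3] z rel piv -121.0 F stand [ 0.09 -0.51] -0.7 T [0.052 0.135 0.012]
```

Call:
{"api": "servo_tool", "payload": {
  "rows": [
    [0, 0, 0, 0.1, 0, 0, 0],
    [0, 0, 0, 0, 0, 0, 0]
  ]
}}

```text
clock: 27.8
position: [517.2, 67.7, 173.1]
ee_rot: [0.994, -0.112, -0.0, 0.0]
contact_force: [0.1, -0.3, -1.4]
gripper_width: 7.2
```

```bash
python3 -c "
from h import *
F(8)"
```

```text
F stand [-0.03 -0.07] -1.11 T stand [-0.     0.074]
t 28.2 bar stand x,y [2.2 0.3] z rel piv -122.0 F stand [-0.28 -0.04] -2.68 T [-0.047  0.103 -0.009]
```

Call:
{"api": "servo_tool", "payload": {
  "rows": [
    [0, -0.05, 0, 0.05, 0, 0, 0],
    [0, 0, 0, 0.05, 0, 0, 0],
    [0, 0, 0, 0, 0, 0, 0]
  ]
}}

```text
clock: 28.5
position: [516.8, 67.8, 172.2]
ee_rot: [0.994, -0.112, -0.0, 0.0]
contact_force: [-1.0, -0.3, -1.7]
gripper_width: 7.1
```

```bash
python3 -c "
from h import *
F(6)"
```

```text
F stand [ 0.21 -0.11] -1.3 T stand [-0.02   0.071]
t 28.8 bar stand x,y [1.7 0.3] z rel piv -123.0 F stand [ 0.68 -0.59] -0.81 T [-0.056  0.059 -0.01 ]
```

Call:
{"api": "servo_tool", "payload": {
  "rows": [
    [0, 0, 0, 0.05, 0, 0, 0],
    [0, 0, 0, 0, 0, 0, 0]
  ]
}}

```text
clock: 29.0
position: [516.8, 67.9, 171.7]
ee_rot: [0.994, -0.112, -0.0, 0.0]
contact_force: [-0.5, -0.6, -1.4]
gripper_width: 7.5
```

```bash
python3 -c "
from h import *
F(6)"
```

```text
F stand [-0.11  0.17] -0.81 T stand [-0.019  0.068]
t 29.3 bar stand x,y [1.7 0.3] z rel piv -123.5 F stand [0.2  0.47] -0.76 T [-0.035  0.078  0.011]
```

Call:
{"api": "servo_tool", "payload": {
  "rows": [
    [0, 0, 0, 0.05, 0, 0, 0],
    [0, 0, 0, 0, 0, 0, 0]
  ]
}}

```text
clock: 29.5
position: [516.8, 67.9, 171.2]
ee_rot: [0.994, -0.112, -0.0, 0.0]
contact_force: [-0.0, 0.5, -1.4]
gripper_width: 7.2
```

```bash
python3 -c "
from h import *
F(6)"
```

```text
F stand [ 0.05 -0.27] -1.02 T stand [0.003 0.081]
t 29.8 bar stand x,y [1.7 0.3] z rel piv -124.0 F stand [ 1.26 -1.36] -1.02 T [-0.001  0.093 -0.007]
```

Call:
{"api": "servo_tool", "payload": {
  "rows": [
    [0, 0, 0, 0.05, 0, 0, 0],
    [0, 0, 0, 0.05, 0, 0, 0],
    [0, 0, 0, 0, 0, 0, 0]
  ]
}}

```text
clock: 30.1
position: [517.3, 67.9, 170.8]
ee_rot: [0.994, -0.112, 0.001, -0.0]
contact_force: [-0.4, -0.1, 1.1]
gripper_width: 7.2
```

```bash
python3 -c "
from h import *
F(6)"
```

```text
F stand [ 0.22 -0.61] 1.43 T stand [-0.082 -0.112]
t 30.4 bar stand x,y [1.9 0.4] z rel piv -124.6 F stand [ 0.28 -0.75] 1.62 T [-0.15  -0.116 -0.001]
```

Call:
{"api": "servo_tool", "payload": {
  "rows": [
    [0, 0, 0, 0.05, 0, 0, 0],
    [0, 0, 0, 0, 0, 0, 0]
  ]
}}

```text
clock: 30.6
position: [517.4, 67.9, 170.3]
ee_rot: [0.994, -0.112, 0.001, -0.0]
contact_force: [-0.6, -0.6, 4.4]
gripper_width: 7.3
```

```bash
python3 -c "
from h import *
F(6)"
```

```text
F stand [ 0.18 -0.57] 3.92 T stand [-0.149 -0.32 ]
t 30.9 bar stand x,y [2.  0.4] z rel piv -125.0 F stand [ 1.12 -1.24] 4.15 T [-0.25  -0.306 -0.064]
```

Call:
{"api": "servo_tool", "payload": {
  "rows": [
    [0, 0, 0, 0.05, 0, 0, 0],
    [0, 0, 0, 0, 0, 0, 0]
  ]
}}

```text
clock: 31.1
position: [517.5, 68.0, 170.0]
ee_rot: [0.994, -0.112, 0.001, -0.0]
contact_force: [-1.3, -1.3, 5.3]
gripper_width: 7.5
```

```bash
python3 -c "
from h import *
F(6)"
```

```text
F stand [-0.5  -0.68] 5.4 T stand [-0.205 -0.443]
t 31.4 bar stand x,y [2.2 0.5] z rel piv -125.2 F stand [ 0.15 -0.85] 6.13 T [-0.301 -0.426 -0.082]
```

Seated, with a peak hook load of about 6.6 N (5.4 plus the weight). Backing off so the hook carries just the rack's weight.

Call:
{"api": "servo_tool", "payload": {
  "rows": [
    [0, 0, 0, -0.06, 0, 0, 0],
    [0, 0, 0, -0.06, 0, 0, 0],
    [0, 0, 0, 0, 0, 0, 0]
  ]
}}

```text
clock: 31.7
position: [516.8, 68.0, 170.4]
ee_rot: [0.994, -0.112, -0.0, -0.0]
contact_force: [-0.4, 0.2, 3.7]
gripper_width: 7.3
```

```bash
python3 -c "
from h import *
F(8)"
```

```text
F stand [ 0.08 -0.15] 3.33 T stand [ 0.009 -0.261]
t 32.1 bar stand x,y [1.7 0.3] z rel piv -124.9 F stand [0.02 0.04] 2.83 T [-0.021 -0.264  0.03 ]
```

Call:
{"api": "servo_tool", "payload": {
  "rows": [
    [0, 0, 0, -0.05, 0, 0, 0],
    [0, 0, 0, 0, 0, 0, 0]
  ]
}}

```text
clock: 32.3
position: [516.6, 67.9, 170.7]
ee_rot: [0.994, -0.112, -0.0, 0.0]
contact_force: [-0.8, 0.8, 2.3]
gripper_width: 7.4
```

```bash
python3 -c "
from h import *
F(8)"
```

```text
F stand [0.01 0.51] 1.92 T stand [ 0.106 -0.123]
t 32.7 bar stand x,y [1.5 0.2] z rel piv -124.6 F stand [0.   1.13] 1.24 T [ 0.074 -0.083  0.047]
```

Call:
{"api": "servo_tool", "payload": {
  "rows": [
    [0, 0, 0, -0.06, 0, 0, 0],
    [0, 0, 0, 0, 0, 0, 0]
  ]
}}

```text
clock: 32.9
position: [516.3, 67.7, 171.1]
ee_rot: [0.994, -0.112, -0.001, 0.0]
contact_force: [0.1, -0.1, -0.7]
gripper_width: 7.1
```

Run:
```python
from h import *
d=F(10)
t=get_image("top")
a=cv2.resize(d["image"][145:205,205:265,::-1],(400,400),interpolation=cv2.INTER_CUBIC)
b=cv2.resize(t["image"][130:190,215:275,::-1],(400,400),interpolation=cv2.INTER_CUBIC)
cv2.imwrite("pics/s.png",np.hstack([a,b]))
```

```text
F stand [-0.05  0.06] -0.99 T stand [0.039 0.064]
t 33.4 bar stand x,y [1.5 0.2] z rel piv -123.9 F stand [ 0.03 -0.23] -1.68 T [-0.015  0.112  0.081]
```

View pics/s.png

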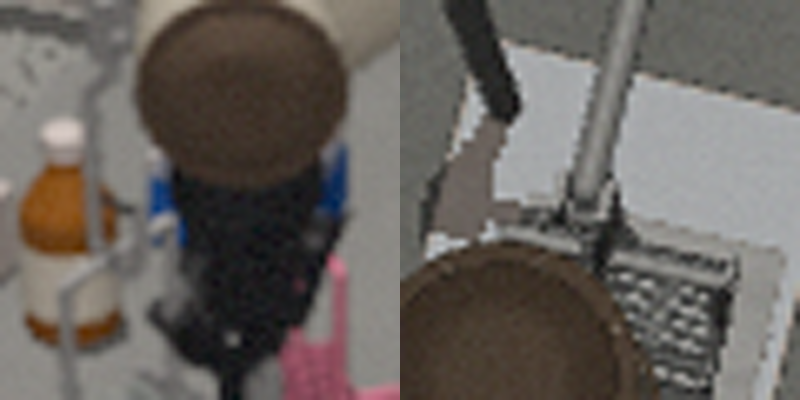

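Side crop: the bar crosses at (100,265) and the dark keeper finger is at (120,205), level above it and closed. The last back-off went slightly too far, so the weight is back on the wrist. Lowering 0.4 mm.

Call:
{"api": "servo_tool", "payload": {
  "rows": [
    [0, 0, 0, 0.04, 0, 0, 0],
    [0, 0, 0, 0, 0, 0, 0]
  ]
}}

```text
clock: 33.65
position: [516.8, 67.8, 171.2]
ee_rot: [0.994, -0.112, -0.0, 0.0]
contact_force: [0.2, -0.2, -1.9]
gripper_width: 7.6
```

```bash
python3 -c "
from h import *
F(10)"
```

```text
F stand [0.18 0.27] -1.44 T stand [-0.048  0.092]
t 34.15 bar stand x,y [1.7 0.3] z rel piv -124.1 F stand [0.19 1.07] -2.09 T [ 0.011  0.063 -0.013]
```

Call:
{"api": "servo_tool", "payload": {
  "rows": [
    [0, 0, 0, 0.04, 0, 0, 0],
    [0, 0, 0, 0, 0, 0, 0]
  ]
}}

```text
clock: 34.35
position: [517.0, 67.9, 171.0]
ee_rot: [0.994, -0.112, 0.0, -0.0]
contact_force: [0.2, 0.2, -0.3]
gripper_width: 7.2
```

```bash
python3 -c "
from h import *
F(10)"
```

```text
Traceback (most recent call last):
  File "h.py", line 42, in F
    d=get_image("side");s=read_state();a.append(s["contact_force"]);b.append(s["wrist_torque"])
ValueError: 200 camera calls are used up
```

Camera calls are used up, so the rest goes by force readings.

Call:
{"api": "servo_tool", "payload": {
  "rows": [
    [0, 0, 0, 0, 0, 0, 0]
  ]
}}

```text
clock: 34.8
position: [516.9, 67.9, 170.9]
ee_rot: [0.994, -0.112, 0.0, -0.0]
contact_force: [-0.1, -1.2, -0.0]
gripper_width: 7.0
```

Call:
{"api": "servo_tool", "payload": {
  "rows": [
    [0, 0, 0, 0.02, 0, 0, 0],
    [0, 0, 0, 0, 0, 0, 0]
  ]
}}

```text
clock: 35.0
position: [517.0, 67.9, 170.8]
ee_rot: [0.994, -0.112, 0.0, -0.0]
contact_force: [0.6, -0.1, 0.3]
gripper_width: 7.7
```

Call:
{"api": "servo_tool", "payload": {
  "rows": [
    [0, 0, 0, 0, 0, 0, 0]
  ]
}}

```text
clock: 35.1
position: [517.0, 67.9, 170.7]
ee_rot: [0.994, -0.112, 0.0, -0.0]
contact_force: [0.5, -0.4, 0.7]
gripper_width: 7.1
```

Call:
{"api": "servo_tool", "payload": {
  "rows": [
    [0, 0, 0, 0, 0, 0, 0]
  ]
}}

```text
clock: 35.2
position: [517.0, 67.9, 170.7]
ee_rot: [0.994, -0.112, 0.0, -0.0]
contact_force: [-0.1, 0.6, 0.9]
gripper_width: 7.4
```

Call:
{"api": "servo_tool", "payload": {
  "rows": [
    [0, 0, 0, 0, 0, 0, 0]
  ]
}}

```text
clock: 35.3
position: [517.0, 67.9, 170.7]
ee_rot: [0.994, -0.112, 0.0, -0.0]
contact_force: [0.4, -0.2, 0.2]
gripper_width: 7.4
```

```bash
python3 -c "
from h import *
bar()"
```

```text
t 35.3 bar stand x,y [1.8 0.4] z rel piv -124.5 F stand [ 0.39 -0.07] 0.15 T [-0.033 -0.116 -0.043]
```

The hook carries the weight, with the wrist at about +0.5 N against −1.15 N when the rack hung free. Releasing gently.

Call:
{"api": "servo_tool", "payload": {
  "rows": [
    [0.12, 0, 0, 0, 0, 0, 0],
    [0.16, 0, 0, 0, 0, 0, 0],
    [0.2, 0, 0, 0, 0, 0, 0],
    [0.25, 0, 0, 0, 0, 0, 0],
    [0.3, 0, 0, 0, 0, 0, 0],
    [0.35, 0, 0, 0, 0, 0, 0],
    [0.4, 0, 0, 0, 0, 0, 0],
    [0.5, 0, 0, 0, 0, 0, 0],
    [0.5, 0, 0, 0, 0, 0, 0],
    [0.5, 0, 0, 0, 0, 0, 0],
    [0.5, 0, 0, 0, 0, 0, 0],
    [0.5, 0, 0, 0, 0, 0, 0]
  ]
}}

```text
clock: 36.5
position: [516.8, 67.9, 170.6]
ee_rot: [0.994, -0.112, -0.0, 0.0]
contact_force: [-0.5, -0.6, 0.4]
gripper_width: 42.6
```

Call:
{"api": "servo_tool", "payload": {
  "rows": [
    [0.5, 0, 0, 0, 0, 0, 0]
  ]
}}

```text
clock: 36.6
position: [516.8, 67.9, 170.6]
ee_rot: [0.994, -0.112, 0.0, -0.0]
contact_force: [0.1, -0.5, -0.3]
gripper_width: 42.7
```

Call:
{"api": "servo_tool", "payload": {
  "rows": [
    [0.5, 0, 0, 0, 0, 0, 0]
  ]
}}

```text
clock: 36.7
position: [516.9, 67.9, 170.6]
ee_rot: [0.994, -0.112, 0.0, -0.0]
contact_force: [0.3, -0.6, -0.7]
gripper_width: 42.6
```

```bash
python3 -c "
from h import *
bar()"
```

```text
t 36.7 bar stand x,y [1.7 0.3] z rel piv -124.7 F stand [ 0.46 -0.53] -0.72 T [ 0.027 -0.005 -0.002]
```

Call:
{"api": "servo_tool", "payload": {
  "rows": [
    [0.5, 0, 0, 0, 0, 0, 0],
    [0.5, 0, 0, 0, 0, 0, 0],
    [0.5, 0, 0, 0, 0, 0, 0],
    [0.5, 0, 0, 0, 0, 0, 0],
    [0.5, 0, 0, 0, 0, 0, 0],
    [0.5, 0, 0, 0, 0, 0, 0],
    [0.5, 0, 0, 0, 0, 0, 0],
    [0.5, 0, 0, 0, 0, 0, 0],
    [0.5, 0, 0, 0, 0, 0, 0],
    [0.5, 0, 0, 0, 0, 0, 0],
    [0.5, 0, 0, 0, 0, 0, 0],
    [0.5, 0, 0, 0, 0, 0, 0]
  ]
}}

```text
clock: 37.9
position: [516.9, 67.9, 170.6]
ee_rot: [0.994, -0.112, 0.0, 0.0]
contact_force: [-0.1, 0.1, -0.0]
gripper_width: 42.8
```

Call:
{"api": "servo_tool", "payload": {
  "rows": [
    [0.5, 0, 0, -0.3, 0, 0, 0],
    [0.5, 0, 0, -0.5, 0, 0, 0],
    [0.5, 0, 0, -1, 0, 0, 0],
    [0.5, 0, 0, -1, 0, 0, 0],
    [0.5, 0, 0, -1, 0, 0, 0],
    [0.5, 0, 0, -1, 0, 0, 0],
    [0.5, 0, 0, -1, 0, 0, 0],
    [0.5, 0, 0, -1, 0, 0, 0],
    [0.5, 0, 0, -1, 0, 0, 0],
    [0.5, 0, 0, -1, 0, 0, 0],
    [0.5, 0, 0, -0.5, 0, 0, 0],
    [0.5, 0, 0, 0, 0, 0, 0]
  ]
}}

```text
clock: 39.1
position: [517.2, 68.0, 264.5]
ee_rot: [0.994, -0.112, 0.001, -0.0]
contact_force: [-0.2, -0.3, 0.4]
gripper_width: 42.7
```

Call:
{"api": "servo_tool", "payload": {
  "rows": [
    [0.5, -1, 0, 0, 0, 0, 0],
    [0.5, -2, 0, 0, 0, 0, 0],
    [0.5, -2, 0, 0, 0, 0, 0],
    [0.5, -2, 0, 0, 0, 0, 0],
    [0.5, -1, 0, 0, 0, 0, 0],
    [0.5, 0, 0, 0, 0, 0, 0],
    [0.5, 0, 0, 0, 0, 0, 0],
    [0.5, 0, 0, 0, 0, 0, 0],
    [0.5, 0, 0, 0, 0, 0, 0],
    [0.5, 0, 0, 0, 0, 0, 0],
    [0.5, 0, 0, 0, 0, 0, 0],
    [0.5, 0, 0, 0, 0, 0, 0]
  ]
}}

```text
clock: 40.3
position: [439.0, 85.6, 263.5]
ee_rot: [0.994, -0.112, -0.0, 0.0]
contact_force: [-0.4, 0.3, -0.3]
gripper_width: 42.9
```

Call:
{"api": "servo_tool", "payload": {
  "rows": [
    [0.5, 0, 0, 0, 0, 0, 0],
    [0.5, 0, 0, 0, 0, 0, 0],
    [0.5, 0, 0, 0, 0, 0, 0],
    [0.5, 0, 0, 0, 0, 0, 0],
    [0.5, 0, 0, 0, 0, 0, 0],
    [0.5, 0, 0, 0, 0, 0, 0],
    [0.5, 0, 0, 0, 0, 0, 0],
    [0.5, 0, 0, 0, 0, 0, 0],
    [0.5, 0, 0, 0, 0, 0, 0],
    [0.5, 0, 0, 0, 0, 0, 0],
    [0.5, 0, 0, 0, 0, 0, 0],
    [0.5, 0, 0, 0, 0, 0, 0]
  ]
}}

```text
clock: 41.5
position: [438.9, 85.7, 263.6]
ee_rot: [0.994, -0.112, -0.0, 0.0]
contact_force: [-0.3, -0.0, -0.1]
gripper_width: 42.9
```

Call:
{"api": "servo_tool", "payload": {
  "rows": [
    [0.5, 0, 0, 0, 0, 0, 0],
    [0.5, 0, 0, 0, 0, 0, 0],
    [0.5, 0, 0, 0, 0, 0, 0],
    [0.5, 0, 0, 0, 0, 0, 0],
    [0.5, 0, 0, 0, 0, 0, 0],
    [0.5, 0, 0, 0, 0, 0, 0],
    [0.5, 0, 0, 0, 0, 0, 0],
    [0.5, 0, 0, 0, 0, 0, 0],
    [0.5, 0, 0, 0, 0, 0, 0],
    [0.5, 0, 0, 0, 0, 0, 0],
    [0.5, 0, 0, 0, 0, 0, 0],
    [0.5, 0, 0, 0, 0, 0, 0]
  ]
}}

```text
clock: 42.7
position: [438.9, 85.7, 263.6]
ee_rot: [0.994, -0.112, 0.0, -0.0]
contact_force: [0.2, 0.4, 0.7]
gripper_width: 42.6
```

Call:
{"api": "servo_tool", "payload": {
  "rows": [
    [0.5, 0, 0, 0, 0, 0, 0],
    [0.5, 0, 0, 0, 0, 0, 0],
    [0.5, 0, 0, 0, 0, 0, 0],
    [0.5, 0, 0, 0, 0, 0, 0],
    [0.5, 0, 0, 0, 0, 0, 0],
    [0.5, 0, 0, 0, 0, 0, 0],
    [0.5, 0, 0, 0, 0, 0, 0],
    [0.5, 0, 0, 0, 0, 0, 0],
    [0.5, 0, 0, 0, 0, 0, 0],
    [0.5, 0, 0, 0, 0, 0, 0],
    [0.5, 0, 0, 0, 0, 0, 0],
    [0.5, 0, 0, 0, 0, 0, 0]
  ]
}}

```text
clock: 43.9
position: [438.9, 85.7, 263.6]
ee_rot: [0.994, -0.112, 0.0, 0.0]
contact_force: [0.0, 1.7, 0.2]
gripper_width: 42.3
```

Call:
{"api": "servo_tool", "payload": {
  "rows": [
    [0.5, 0, 0, 0, 0, 0, 0],
    [0.5, 0, 0, 0, 0, 0, 0],
    [0.5, 0, 0, 0, 0, 0, 0],
    [0.5, 0, 0, 0, 0, 0, 0],
    [0.5, 0, 0, 0, 0, 0, 0],
    [0.5, 0, 0, 0, 0, 0, 0],
    [0.5, 0, 0, 0, 0, 0, 0],
    [0.5, 0, 0, 0, 0, 0, 0],
    [0.5, 0, 0, 0, 0, 0, 0],
    [0.5, 0, 0, 0, 0, 0, 0],
    [0.5, 0, 0, 0, 0, 0, 0],
    [0.5, 0, 0, 0, 0, 0, 0]
  ]
}}

```text
clock: 45.1
position: [438.9, 85.7, 263.6]
ee_rot: [0.994, -0.112, 0.0, -0.0]
contact_force: [-0.6, 0.3, 0.3]
gripper_width: 42.8
```

Letting any swing die down before handing in.

Call:
{"api": "servo_tool", "payload": {
  "rows": [
    [0.5, 0, 0, 0, 0, 0, 0],
    [0.5, 0, 0, 0, 0, 0, 0],
    [0.5, 0, 0, 0, 0, 0, 0],
    [0.5, 0, 0, 0, 0, 0, 0],
    [0.5, 0, 0, 0, 0, 0, 0],
    [0.5, 0, 0, 0, 0, 0, 0],
    [0.5, 0, 0, 0, 0, 0, 0],
    [0.5, 0, 0, 0, 0, 0, 0],
    [0.5, 0, 0, 0, 0, 0, 0],
    [0.5, 0, 0, 0, 0, 0, 0],
    [0.5, 0, 0, 0, 0, 0, 0],
    [0.5, 0, 0, 0, 0, 0, 0]
  ]
}}

```text
clock: 46.3
position: [438.9, 85.7, 263.6]
ee_rot: [0.994, -0.112, -0.0, 0.0]
contact_force: [0.2, 1.5, 1.0]
gripper_width: 42.7
```

Call:
{"api": "servo_tool", "payload": {
  "rows": [
    [0.5, 0, 0, 0, 0, 0, 0],
    [0.5, 0, 0, 0, 0, 0, 0],
    [0.5, 0, 0, 0, 0, 0, 0],
    [0.5, 0, 0, 0, 0, 0, 0],
    [0.5, 0, 0, 0, 0, 0, 0],
    [0.5, 0, 0, 0, 0, 0, 0],
    [0.5, 0, 0, 0, 0, 0, 0],
    [0.5, 0, 0, 0, 0, 0, 0],
    [0.5, 0, 0, 0, 0, 0, 0],
    [0.5, 0, 0, 0, 0, 0, 0],
    [0.5, 0, 0, 0, 0, 0, 0],
    [0.5, 0, 0, 0, 0, 0, 0]
  ]
}}

```text
clock: 47.5
position: [438.9, 85.7, 263.6]
ee_rot: [0.994, -0.112, -0.0, 0.0]
contact_force: [0.7, -0.0, 0.3]
gripper_width: 42.5
```

Call:
{"api": "servo_tool", "payload": {
  "rows": [
    [0.5, 0, 0, 0, 0, 0, 0],
    [0.5, 0, 0, 0, 0, 0, 0],
    [0.5, 0, 0, 0, 0, 0, 0],
    [0.5, 0, 0, 0, 0, 0, 0],
    [0.5, 0, 0, 0, 0, 0, 0],
    [0.5, 0, 0, 0, 0, 0, 0],
    [0.5, 0, 0, 0, 0, 0, 0],
    [0.5, 0, 0, 0, 0, 0, 0],
    [0.5, 0, 0, 0, 0, 0, 0],
    [0.5, 0, 0, 0, 0, 0, 0],
    [0.5, 0, 0, 0, 0, 0, 0],
    [0.5, 0, 0, 0, 0, 0, 0]
  ]
}}

```text
clock: 48.7
position: [438.9, 85.7, 263.6]
ee_rot: [0.994, -0.112, -0.0, 0.0]
contact_force: [-0.8, -0.5, 0.2]
gripper_width: 42.8
```

Call:
{"api": "servo_tool", "payload": {
  "rows": [
    [0.5, 0, 0, 0, 0, 0, 0],
    [0.5, 0, 0, 0, 0, 0, 0],
    [0.5, 0, 0, 0, 0, 0, 0],
    [0.5, 0, 0, 0, 0, 0, 0],
    [0.5, 0, 0, 0, 0, 0, 0],
    [0.5, 0, 0, 0, 0, 0, 0],
    [0.5, 0, 0, 0, 0, 0, 0],
    [0.5, 0, 0, 0, 0, 0, 0],
    [0.5, 0, 0, 0, 0, 0, 0],
    [0.5, 0, 0, 0, 0, 0, 0],
    [0.5, 0, 0, 0, 0, 0, 0],
    [0.5, 0, 0, 0, 0, 0, 0]
  ]
}}

```text
clock: 49.9
position: [438.8, 85.7, 263.6]
ee_rot: [0.994, -0.112, -0.0, 0.0]
contact_force: [0.4, -0.6, 0.2]
gripper_width: 42.8
```

Call:
{"api": "servo_tool", "payload": {
  "rows": [
    [0.5, 0, 0, 0, 0, 0, 0],
    [0.5, 0, 0, 0, 0, 0, 0],
    [0.5, 0, 0, 0, 0, 0, 0],
    [0.5, 0, 0, 0, 0, 0, 0],
    [0.5, 0, 0, 0, 0, 0, 0],
    [0.5, 0, 0, 0, 0, 0, 0],
    [0.5, 0, 0, 0, 0, 0, 0],
    [0.5, 0, 0, 0, 0, 0, 0],
    [0.5, 0, 0, 0, 0, 0, 0],
    [0.5, 0, 0, 0, 0, 0, 0],
    [0.5, 0, 0, 0, 0, 0, 0],
    [0.5, 0, 0, 0, 0, 0, 0]
  ]
}}

```text
clock: 51.1
position: [438.9, 85.7, 263.6]
ee_rot: [0.994, -0.112, 0.0, 0.0]
contact_force: [-0.4, -0.8, 0.1]
gripper_width: 42.7
```

Call:
{"api": "servo_tool", "payload": {
  "rows": [
    [0.5, 0, 0, 0, 0, 0, 0],
    [0.5, 0, 0, 0, 0, 0, 0],
    [0.5, 0, 0, 0, 0, 0, 0],
    [0.5, 0, 0, 0, 0, 0, 0],
    [0.5, 0, 0, 0, 0, 0, 0],
    [0.5, 0, 0, 0, 0, 0, 0],
    [0.5, 0, 0, 0, 0, 0, 0],
    [0.5, 0, 0, 0, 0, 0, 0],
    [0.5, 0, 0, 0, 0, 0, 0],
    [0.5, 0, 0, 0, 0, 0, 0],
    [0.5, 0, 0, 0, 0, 0, 0],
    [0.5, 0, 0, 0, 0, 0, 0]
  ]
}}

```text
clock: 52.3
position: [438.8, 85.7, 263.6]
ee_rot: [0.994, -0.112, -0.0, 0.0]
contact_force: [-0.2, 0.1, 0.5]
gripper_width: 42.9
```

Call:
{"api": "servo_tool", "payload": {
  "rows": [
    [0.5, 0, 0, 0, 0, 0, 0],
    [0.5, 0, 0, 0, 0, 0, 0],
    [0.5, 0, 0, 0, 0, 0, 0],
    [0.5, 0, 0, 0, 0, 0, 0],
    [0.5, 0, 0, 0, 0, 0, 0],
    [0.5, 0, 0, 0, 0, 0, 0],
    [0.5, 0, 0, 0, 0, 0, 0],
    [0.5, 0, 0, 0, 0, 0, 0],
    [0.5, 0, 0, 0, 0, 0, 0],
    [0.5, 0, 0, 0, 0, 0, 0],
    [0.5, 0, 0, 0, 0, 0, 0],
    [0.5, 0, 0, 0, 0, 0, 0]
  ]
}}

```text
clock: 53.5
position: [438.8, 85.7, 263.6]
ee_rot: [0.994, -0.112, -0.0, 0.0]
contact_force: [0.4, -0.4, -0.4]
gripper_width: 42.7
```

```bash
python3 -c "
from h import *
bar();print(job_done())"
```

```text
t 53.5 bar stand x,y [-78.3   0.3] z rel piv -31.7 F stand [ 0.51 -0.29] -0.37 T [-0.011 -0.054  0.03 ]
the job is handed in; nothing more can be done
None
```

The rack should be hanging by its bar in the hook's bowl with the keeper closed, and I handed the job in at 53.5 s. I could not confirm that final state by camera: all 200 camera calls were used up just before I released the rack.

- **Stilling the hook:** I took the grey rack by its thumb blade and crept the bar up against the shank, above the mouth, until the hook stopped. A 16-frame check then showed the hook region moving barely more than image noise.
- **Passing the keeper:** Pressing down gave at most about 3.5 N. The force then fell back to the rack's own weight of about 1.15 N, so the bar had passed. The last picture before release seemed to show the keeper level and closed above the bar.
- **Seating in the bowl:** I found the bowl by feel and overshot a little. The load on the hook reached about 6.6 N on average (single readings, noisy by about 0.5 N, gave up to 7.3 N), against the 8 N limit. I also backed off too far once and lowered again, so that the hook carried the full weight before I opened the gripper.
- **After release:** The wrist force stayed around zero while I opened the gripper, lifted it clear and backed away. I then waited about 13 s with the robot touching nothing.

That the rack hangs quietly is inferred from those forces and the wait. No bystander was touched, as far as the wrist forces and planned clearances show.

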